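Close up the serving hatch in the counter screen

TASK

The serving hatch in the glass counter screen stands wide open on its stay: close it up. First push the blue carton out of the stay's way, so that the stay never knocks it; then lift the stay off its pin, draw the hatch fully shut, drop the stay's inner hole (the one nearest its pivot) over the pin and let go, and last push the black latch lever down until it points straight down. Keep the carton upright and leave the other desk things where they are.

Things in the scene. Friction and masses are not known exactly. Their poses are not given: they have to be found in the camera images.
- screen: low glazed aluminium counter screen, fixed, 980 mm long, 50 thick, 390 high; origin on the counter under the middle of the hatch opening; x axis square to the screen, away from the robot, y along it to the robot's left, z up. Inner face at x = -25 mm, bare but for the pin's bracket, and stay and latch when the hatch is shut. Bottom rail 45 mm high. Hatch opening y = -152 to +152 mm.
- hatch (a joint): side-hung hatch (glazed sash 296 mm wide, 48 to 348 mm above the counter, 30 thick, 1.6 kg), hinged on the left, opening away from the robot; rad, 0 = fully shut on its stop (inner face then at screen x = -18 mm), about 0.65 at the start. It stays where it is left; about 1.5 N at its edge moves it.
- hatch_hinge (a point): point on the hatch's upright hinge axis, 200 mm above the counter, at screen x = 12, y = 152 mm
- stay_pivot (a point): pivot of the stay on the hatch's bottom rail, mid-thickness of the bar, 60.5 mm up. Here the stay swings freely sideways and lifts. It lies 242 mm along the sash from the hinge axis and 60 mm inside it; hatch shut: at screen x = -48, y = -90 mm. x axis along the bar to the tail, y level across the bar (to the inside when shut), z square to the bar, up.
- stay_lift (a joint): lift of the stay about its pivot; rad, 0 = level (its rest; the bar's underside then 58 mm above the counter), positive = tail up, to 0.9. It falls back by its own weight (160 g).
- hole_inner (a point): centre of the hole nearest the pivot, mid-thickness. Dark steel bar 19 mm wide, 5 thick, with round 10 mm holes 60, 95, 130 and 165 mm from the pivot. With the hatch shut and the stay lying along the screen, tail to the left, this hole is over the pin.
- hole_outer (a point): centre of the hole farthest from the pivot, 165 mm from it; at the start it sits over the pin
- stay_knob (a point): centre of the brass ball knob (22 mm across) by which the stay is taken, on a 10 mm neck on the tail, 26 mm above the bar's middle, 215 mm along the bar from the pivot and 15 mm to its +y side. Rest height 86.5 mm, with free room below the tail. Hatch shut and inner hole on the pin: knob at screen x = -63, y = +125 mm.
- tail_home (a point): point fixed to the screen where the knob's centre comes to be when the job is done: screen x = -63, y = +125, 86.5 mm up
- pin_tip (a point): top of the fixed upright pin, 69 mm above the counter, 7 mm thick, round-topped, at screen x = -48, y = -30 mm. A stay lying level has its underside at 58 mm, so the pin stands 6 mm out of the bar; the bar's underside must be above 69 mm to pass over the pin.
- latch (a joint): latch lever on the hatch's right-hand stile, turning about an axis square to the sash; rad, 0 = lever level, pointing left over the glass (towards the hinge), 1.57 = straight down (its stop; latched). Starts between 0 and 0.4. It stays where it is left; about 0.12 N m turns it, and its nose rides up a wedge on the frame and draws in the last few mm of the hatch.
- lever_pivot (a point): axis of the latch lever, at the lever's mid-thickness, 215 mm above the counter; with the hatch shut at screen x = -46, y = -128.5 mm, 28 mm in front of the sash
- lever_end (a point): tip of the black latch lever, 120 mm from its axis; lever 16 mm high, 12 mm thick (square to the sash)
- carton_center (a point): centre (60 mm up) of the loose blue and white carton of forms, 90 x 140 x 120 mm (own x, y, z; y roughly along the screen), about 0.6 kg, close to the screen where the stay's tail must come to lie. There are 300 mm or more of free counter along the screen to its left.
- stapler_center (a point): red stapler, 40 x 150 x 50 mm, loose; bystander
- stamp_center (a point): grey and blue self-inking stamp, 50 x 75 x 70 mm, loose; bystander
- pen_pot_center (a point): green pen pot, 76 mm across, 90 mm high with pens to 135 mm, loose; bystander

How it is judged (in metres and radians):
On the way, in this order (a step that is already met when the one before it is completed fails the run):
1. the carton is moved out of the place where the stay's tail must come to lie (horizontal distance between carton_center and tail_home above 0.09 m), for 0.1 s.
2. the stay's outer hole is lifted clear off the pin (z of hole_outer in the frame of pin_tip above 0.003 m), for 0.1 s.
3. the hatch is drawn fully shut (within 1.4 degrees) (value of joint hatch below 0.025 rad), for 0.2 s.
4. the inner hole is over the pin and the stay lies down level, the hatch still shut (horizontal distance between hole_inner and pin_tip below 0.004 m and value of joint stay_lift below 0.03 rad and value of joint hatch below 0.025 rad), for 0.2 s.
5. the latch lever is pushed down to within 10 degrees of straight down (value of joint latch above 1.4 rad), for 0.2 s.
At the end, for the whole second after the job is handed in: the hatch is fully shut (within 1.4 degrees), the stay lies level with its inner hole over the pin (hole within 4 mm of the pin's axis), the latch lever points straight down (within 10 degrees), the carton stands upright on the counter (all of step 4 and value of joint latch above 1.4 rad and angle between carton_center's own z axis and vertical below 0.1 rad and height (world z) of carton_center between 0.055 and 0.065 m); the robot touches nothing.
It fails at once if the stay knocks against the carton (contact force between stay_lift and carton above 1 N).
It fails at once if the carton is tipped (angle between carton_center's own z axis and vertical above 0.35 rad).
It fails at once if the red stapler is moved by more than 30 mm or tipped (distance of stapler_center from where it was at the start of the episode above 0.03 m or angle between stapler_center's own z axis and vertical above 0.35 rad).
It fails at once if the self-inking stamp is moved by more than 30 mm or tipped (distance of stamp_center from where it was at the start of the episode above 0.03 m or angle between stamp_center's own z axis and vertical above 0.35 rad).
It fails at once if the pen pot is moved by more than 30 mm or tipped (distance of pen_pot_center from where it was at the start of the episode above 0.03 m or angle between pen_pot_center's own z axis and vertical above 0.35 rad).
It also fails if it takes over 72 s, if anything falls off the work surface, if the arm or the gripper's body presses on something with over 40 N, if the wrist force passes 120 N, or if a joint passes its speed limit or range.

ROBOT

A 6-joint arm with a two-finger parallel gripper is mounted at the origin on the work surface. World frame = base frame: x ahead of the robot, y to its left, z up, the work surface at z = 0. Lengths are in mm, angles in rad, forces in N, time in s.
With the tool pointing down it reaches from about 300 to 775 mm from the base axis. Payload 14.6 kg.
Tool frame: the origin (TCP) lies between the finger pads; the fingertips stand 19 mm ahead of it and the grasp point (between the pads) is the TCP (manip.tcp_to_tips is the distance from the TCP to the fingertips, in mm); x points along the fingers, z is the direction in which the jaws open and shut, and the axes are right-handed (so a half turn about x gives the same grasp; the last joint's range is limited). The gripper opens to 94 mm and grips with 3 to 60 N. Pads are 16 mm wide; open, the fingers measure 119 mm over their backs; the gripper's body (75 mm by 177 mm) begins 78 mm behind the grasp point.
Start: joints at [1.258, 0.3, 1.521, -0, 1.321, -0.067], TCP at [133.831, 533.459, 224.446] pointing down, gripper open.
Joint ranges: [-3.03, 3.03], [-0.79, 2.21], [0.23, 2.52], [-1.04, 4.18], [0, 3.07], [-2.55, 2.55]. Speed limits (rad/s): [2.22, 2.22, 2.57, 3.14, 3.14, 3.14].

INTERFACE

Orientations are given as [roll, pitch, yaw] about the fixed x, y, z axes, in that order (R = Rz(yaw) Ry(pitch) Rx(roll)).
In Python, from cell import manip gives the robot as it stands.
- The arm moves only by the tool jog_arm, never from a script. Its argument "moves" is a list that holds one entry, the list of rows, each a list of 6 numbers: the shift along the world's x, y, z in mm, then the turn, a rotation vector about the world's x, y, z in degrees. In form: [[[dx, dy, dz, wx, wy, wz], ...]]. A call has 1 to 5 rows; each row shifts and turns the pose as measured when the row begins; what a row does not reach is not made up. A row lasts 1/10 s, in which the tool goes at most 50 mm and 8.59 degrees, less where a joint would pass 70% of its speed; a pose out of reach is approached as far as the arm can. A call is refused whole if a number of a shift passes 50 or a number of a turn 8.59, either way. A call with a gripper value outside its range is refused whole. "gripper" is the opening, from -1 (shut) to 1 (fully open), set as the call begins (left out, the last holds). The fingers move at their own pace and stop on an object; "squeeze" is the grip in N (left out, the last holds). Time passes only in rows, so rows that do not move let the fingers close. It gives the time, the measured TCP pose, the force and the opening at its end, in the units of the state.
- manip.read_state(): the state, without advancing time (a new reading comes with each control period).
- manip.camera(name): name is "scene" or "top"; returns (picture, depth): 400x640x3 uint8, blue, green, red; 400x640 float32, mm along the optical axis (not along the pixel's ray), 0 where there is no reading.
- manip.camera_params(name): a dict with "fx", "fy", "cx", "cy" (pixels), "rvec" (rotation vector, rad) and "tvec" (3), from world to camera coordinates, as OpenCV has them. Camera axes: x right, y down, z forward; pixel columns grow to the right and rows downward; lengths in mm; the calibration is good to about 2 mm. A picture is of the moment at which its call begins. camera_params takes no time and is no camera call.
- manip.sign_off(): hands the job in, once; it reports no verdict.
The state is a dict: "clock": time; "joints": joint angles; "qd": joint speeds; "effort": joint torques, N m; "eef_pos": TCP position; "eef_rot": TCP orientation; "wrist_force": force on the tool from outside, world axes, zero at the start; "moment": the same for the moment, N m; "finger_gap": finger opening in mm.
Only numpy, scipy, OpenCV 4.12 (cv2) and the standard library are available. Lean on these libraries where they do the work, as an engineer would, in place of code of your own. Each camera call takes 0.05 s, during which the arm holds its last target. There are 200 camera calls.

## Working session

There is one attempt and no reset: what is moved stays moved. The work goes in short steps, Python scripts to look and compute and a tool call to move; the robot and the scene stay as the last step left them, time stands still between calls to the robot, and variables do not carry over. Pictures are saved under pics/ and viewed, about 8 in all and at most 12, crops included, and the job is handed in when it is done.

Besides the shell and the picture viewer there is one more tool, called by a JSON object that holds its "fn" and its "kwargs", one argument or row to a line. jog_arm: Moves the arm, as the interface text tells. Its arguments: {"type":"object","properties":{"moves":{"type":"array","items":{"type":"array","items":{"type":"array","items":{"type":"number"}}}},"gripper":{"type":"number"},"squeeze":{"type":"number"}},"required":["moves"]}

```bash
mkdir -p pics; ls; cat > h.py <<'E'
import numpy as np, cv2
from cell import manip
def cam(n):
    p=manip.camera_params(n); R=cv2.Rodrigues(np.array(p['rvec'],float))[0]; t=np.array(p['tvec'],float).ravel()
    return p,R,t
def pts(n,d):
    p,R,t=cam(n); v,u=np.mgrid[0:d.shape[0],0:d.shape[1]]
    c=np.stack([(u-p['cx'])/p['fx']*d,(v-p['cy'])/p['fy']*d,d],-1)
    return (c-t)@R
def ray(n,u,v,z):
    p,R,t=cam(n); o=-R.T@t; r=R.T@np.array([(u-p['cx'])/p['fx'],(v-p['cy'])/p['fy'],1]); return o+r*(z-o[2])/r[2]
def proj(n,P):
    p,R,t=cam(n); c=np.atleast_2d(P)@R.T+t; return np.c_[c[:,0]/c[:,2]*p['fx']+p['cx'],c[:,1]/c[:,2]*p['fy']+p['cy']]
def snap(n,tag):
    im,d=manip.camera(n); cv2.imwrite(f'pics/{tag}.png',im); np.savez(f'/tmp/{tag}.npz',im=im,d=d); return im,d
E
python3 - <<'E'
from h import *
np.set_printoptions(suppress=True,precision=1)
for n in('scene','top'):
    im,d=snap(n,n+'0'); p,R,t=cam(n); print(n,-R.T@t,R[2],p['fx'],p['cx'],p['cy'])
print(manip.read_state())
E
```

```text
pics
scene [298.   36.1 964.6] [ 0.3 -0.2 -0.9] 407.8623184076972 322.78413529607394 197.38085304175937
top [ 356.2 -155.6 1239.9] [ 0.2 -0.  -1. ] 482.52800510266303 321.3079956331994 189.90622706434468
{'clock': 0.1, 'joints': array([ 1.3,  0.3,  1.5, -0. ,  1.3, -0.1]), 'qd': array([ 0., -0., -0.,  0.,  0., -0.]), 'effort': array([  0. , -53.3, -35.3,   0.1,   0. ,  -0. ]), 'eef_pos': array([133.8, 533.3, 223.9]), 'eef_rot': array([ 3.1,  1.6, -1.8]), 'wrist_force': array([ 0.5, -0.7,  0.3]), 'moment': array([-0., -0., -0.]), 'finger_gap': 94.05674140035917}
```

View pics/scene0.png

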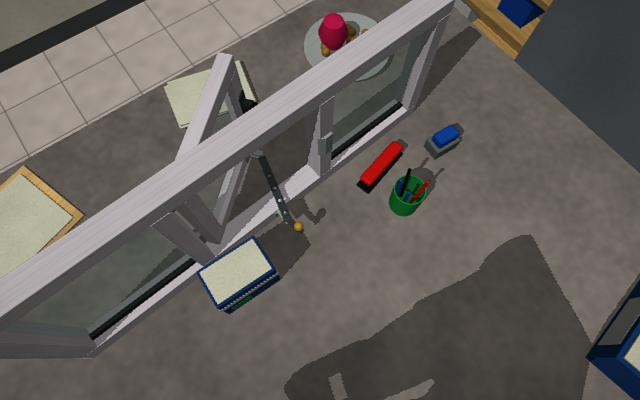

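View pics/top0.png

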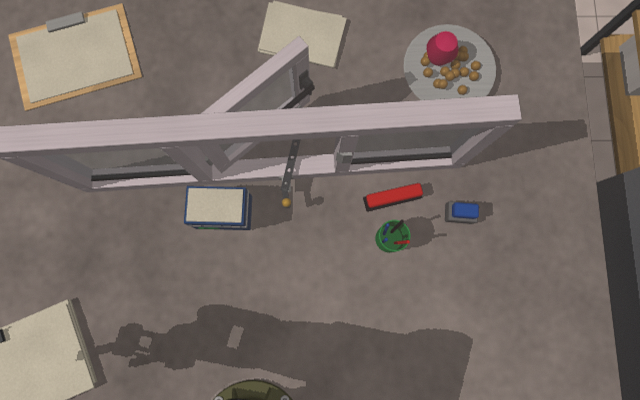

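The views show the screen, the hatch open away from the robot and the stay. The knob is at scene (298,227) / top (286,203) and the carton at (238,275) / (218,207). Next I measure these.

```bash
cat > m.py <<'E'
from h import *
np.set_printoptions(suppress=True,precision=1)
def tri(uv):
    A=[];b=[]
    for n,(u,v) in uv.items():
        p,R,t=cam(n);o=-R.T@t;r=R.T@np.array([(u-p['cx'])/p['fx'],(v-p['cy'])/p['fy'],1]);r/=np.linalg.norm(r)
        M=np.eye(3)-np.outer(r,r);A.append(M);b.append(M@o)
    x=np.linalg.solve(sum(A),sum(b)); return x,[np.linalg.norm(M@x-c) for M,c in zip(A,b)]
def ld(tag): z=np.load(f'/tmp/{tag}.npz'); return z['im'],z['d']
def knob(im,box):
    hsv=cv2.cvtColor(im,cv2.COLOR_BGR2HSV); m=cv2.inRange(hsv,(8,110,90),(28,255,255)); k=np.zeros_like(m); x0,y0,x1,y1=box; k[y0:y1,x0:x1]=m[y0:y1,x0:x1]
    ys,xs=np.nonzero(k); return (xs.mean(),ys.mean()),len(xs)
E
python3 - <<'E'
from m import *
S,sd=ld('scene0');T,td=ld('top0')
a,na=knob(S,(285,215,315,240));b,nb=knob(T,(275,193,297,213));print(a,na,b,nb,tri({'scene':a,'top':b}))
for n,d in(('scene',sd),('top',td)):
    P=pts(n,d); ok=d>0; z=P[...,2]
    for nm,lo,hi,xl in(('rail',380,400,None),('hatch',335,360,None),('carton',112,128,None)):
        m=ok&(z>lo)&(z<hi)&(P[...,0]>350)
        q=P[m][:,:2].astype(np.float32)
        mm=m.astype(np.uint8); nl,L,st,ce=cv2.connectedComponentsWithStats(mm)
        for i in np.argsort(-st[1:,4])[:2]+1:
            Q=P[L==i]; r=cv2.minAreaRect(Q[:,:2].astype(np.float32)); print(n,nm,st[i,4],st[i,:4],'z',np.median(Q[:,2]),r, 'lines',cv2.fitLine(Q[:,:2].astype(np.float32),cv2.DIST_HUBER,0,.01,.01).ravel()*[1000,1000,1,1])
E
python3 - <<'E'
import cv2
a=cv2.imread('pics/scene0.png')[120:320,170:370];b=cv2.imread('pics/top0.png')[120:270,170:370]
b=cv2.copyMakeBorder(b,0,50,0,0,0)
cv2.imwrite('pics/c1.png',cv2.resize(cv2.hconcat([a,b]),(800,400),interpolation=cv2.INTER_CUBIC))
E
```

```text
(np.float64(298.04347826086956), np.float64(225.68115942028984)) 69 (np.float64(285.76271186440675), np.float64(201.864406779661)) 59 (array([543.3, -86.1,  96.5]), [np.float64(0.15638400239707922), np.float64(0.15638400239708874)])
scene rail 16151 [  0   0 455 320] z 390.13769940794003 ((645.9910278320312, -90.31875610351562), (52.2857551574707, 898.7569580078125), 3.48398756980896) lines [  59.4 -998.2  637.8  -15.5]
scene hatch 1960 [174  52  60 109] z 347.9601802103068 ((754.5211791992188, -48.591949462890625), (31.326133728027344, 234.7649383544922), 40.26398849487305) lines [ 626.7 -779.2  755.2  -51.6]
scene hatch 1230 [  0  11 451 321] z 355.8945875677274 ((624.0618286132812, -80.24777221679688), (9.296801567077637, 922.6092529296875), 3.4895167350769043) lines [  60.3 -998.2  618.6  -37.3]
scene carton 2949 [196 236  80  73] z 121.89353711294572 ((534.7798461914062, 78.20768737792969), (139.98866271972656, 91.01830291748047), 88.23724365234375) lines [ 19.4 999.8 532.4  79.1]
scene carton 523 [ 59 252 127 107] z 120.12266127162823 ((618.9931640625, 291.6685485839844), (23.3
[... 332 characters left out ...]
4 ((748.7755126953125, -41.15296936035156), (32.377830505371094, 250.6199188232422), 40.57278823852539) lines [ 631.8 -775.1  751.9  -47.4]
top hatch 84 [481 124  34   5] z 350.0266497247657 ((647.0844116210938, -507.6982421875), (3.795685052871704, 66.5898666381836), 2.5708203315734863) lines [  62.1 -998.1  646.7 -516.7]
top carton 2283 [184 185  63  40] z 121.62611616068439 ((534.9791870117188, 79.23486328125), (141.41102600097656, 90.78343963623047), 88.11103057861328) lines [ 47.1 998.9 533.5  78. ]
top carton 373 [434  31  24  22] z 117.91660380097622 ((948.98291015625, -489.9518127441406), (55.243953704833984, 57.66426086425781), 62.552093505859375) lines [ 699.8  714.4  945.5 -489.1]
```

View pics/c1.png

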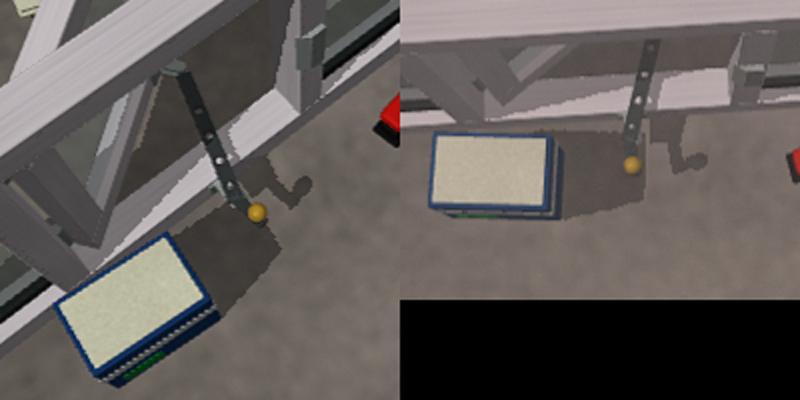

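The crop shows the stay's four holes at about scene (269,175), (274,188), (280,200), (285,212), with the knob at (298,226). In the top view the holes are at about (295,144), (292,156), (289,170), (286,182). I'll refine these and solve for the screen frame.

```bash
python3 - <<'E'
from m import *
S,sd=ld('scene0');T,td=ld('top0')
G={'scene':[(269,175),(274.5,188.5),(280,200),(285,212.5)],'top':[(295,144),(292,156.5),(289,170),(286,182.5)]}
H={}
for n,im,d in(('scene',S,sd),('top',T,td)):
    g=cv2.cvtColor(im,cv2.COLOR_BGR2GRAY).astype(float); o=[]
    for u,v in G[n]:
        u0,v0=int(round(u)),int(round(v)); w=g[v0-3:v0+4,u0-3:u0+4]; b=w.copy(); yy,xx=np.mgrid[-3:4,-3:4]
        w=np.where(xx**2+yy**2<=9,w,0); w=np.clip(w-np.percentile(w[w>0],50),0,None)
        uu=u0+(w*xx).sum()/w.sum();vv=v0+(w*yy).sum()/w.sum(); o.append((uu,vv)); print(n,(uu,vv),b.max(),ray(n,uu,vv,63))
    H[n]=o
for a,b in zip(H['scene'],H['top']): print(tri({'scene':a,'top':b}))
a,_=knob(S,(285,215,315,240));b,_=knob(T,(275,193,297,213))
print('knob@86.5',ray('scene',*a,90),ray('top',*b,90))
# knob depth points
for n,im,d,(u,v) in(('scene',S,sd,a),('top',T,td,b)):
    P=pts(n,d); print(P[int(v)-2:int(v)+3,int(u)-2:int(u)+3].reshape(-1,3).mean(0), d[int(v),int(u)])
    # hatch opening: bottom rail top face z 40..50 in hatch opening ; posts
    ex=np.array([.9983,.0588]);ey=np.array([-.0588,.9983]);O=np.array([643,-50])
    q=(P[...,:2]-O); sx=q@ex; sy=q@ey; z=P[...,2]
    m=(d>0)&(z>35)&(z<50)&(abs(sx)<30); print('railtop sx range',np.percentile(sx[m],[2,98]),'z',np.median(z[m]))
    for lo,hi in((100,340),):
        m=(d>0)&(z>lo)&(z<hi)&(sx>-32)&(sx<-15); h,e=np.histogram(sy[m],np.arange(-250,260,10)); print(dict(zip(e[:-1].astype(int),h)))
    hs=cv2.cvtColor(im,cv2.COLOR_BGR2HSV)
    for nm,lo,hi in(('green',(45,100,40),(80,255,255)),('red',(0,180,90),(4,255,255)),('blue',(105,150,80),(125,255,255))):
        mm=cv2.inRange(hs,lo,hi)>0; mm&=(d>0)&(sx<-30)&(sy<-150); 
        if mm.any(): print(nm,P[mm].mean(0),np.percentile(P[mm],[2,98],axis=0))
E
```

```text
scene (np.float64(268.869109947644), np.float64(175.2460732984293)) 60.0 [ 698.5 -107.9   63. ]
scene (np.float64(274.56875), np.float64(187.728125)) 116.0 [ 663.3 -100.6   63. ]
scene (np.float64(279.22552783109404), np.float64(199.91842610364682)) 196.0 [630.9 -91.9  63. ]
scene (np.float64(284.434), np.float64(212.122)) 156.0 [598.5 -84.5  63. ]
top (np.float64(295.01724137931035), np.float64(143.5)) 83.0 [ 698.1 -106.9   63. ]
top (np.float64(291.8301886792453), np.float64(156.8008385744235)) 138.0 [663.5 -98.9  63. ]
top (np.float64(288.5765306122449), np.float64(169.6547619047619)) 186.0 [630.4 -90.8  63. ]
top (np.float64(285.3034482758621), np.float64(182.73793103448276)) 140.0 [597.1 -82.7  63. ]
(array([ 696.7, -107.1,   67.5]), [np.float64(0.12396335483554025), np.float64(0.12396335483547388)])
(array([661.5, -99.5,  68.6]), [np.float64(0.5833042444144865), np.float64(0.5833042444144115)])
(array([629. , -91.1,  68.3]), [np.float64(0.12800807761812943), np.float64(0.1280080776183103)])
(array([595.2, -83.2,  72.6]), [np.float64(0.09030515436169802), np.float64(0.0903051543
[... 2827 characters left out ...]
: np.int64(0), np.int64(90): np.int64(0), np.int64(100): np.int64(0), np.int64(110): np.int64(0), np.int64(120): np.int64(0), np.int64(130): np.int64(0), np.int64(140): np.int64(0), np.int64(150): np.int64(184), np.int64(160): np.int64(130), np.int64(170): np.int64(130), np.int64(180): np.int64(125), np.int64(190): np.int64(0), np.int64(200): np.int64(0), np.int64(210): np.int64(0), np.int64(220): np.int64(0), np.int64(230): np.int64(0), np.int64(240): np.int64(0)}
green [ 460.5 -345.8   35.1] [[ 426.7 -379.4    0.2]
 [ 495.8 -308.2   92.6]]
red [ 564.6 -354.6   51.1] [[ 539.1 -420.3   42.3]
 [ 591.4 -288.9   58.6]]
blue [ 523.4 -523.1   70.8] [[ 508.5 -554.1   64.8]
 [ 539.3 -498.5   75.4]]
```

```bash
cat > st.py <<'E'
from m import *
from scipy.spatial.transform import Rotation as Rn
O=np.array([642.2,-50.5]);c,s=np.cos(.0588),np.sin(.0588);RS=np.array([[c,-s],[s,c]])
def W(x,y): return O+RS@np.array([x,y])
def SC(p): return RS.T@(np.array(p)[:2]-O)
def st():
    q=manip.read_state(); M=Rn.from_euler('xyz',q['eef_rot']).as_matrix()
    print('t',q['clock'],'pos',q['eef_pos'],'scr',SC(q['eef_pos']),'F',q['wrist_force'],'gap',q['finger_gap'],'J',np.round(q['joints'],2)); print('x',np.round(M[:,0],2),'z',np.round(M[:,2],2),'jaw ang',np.degrees(np.arctan2(M[1,2],M[0,2])))
    return q,M
E
python3 -c "
from st import *
st();print(W(-63,125),W(-63,290),SC((545,-86)),SC((535,79)),W(-103,30))"
```

```text
t 0.1 pos [133.8 533.3 223.9] scr [-473.2  612.6] F [ 0.5 -0.7  0.3] gap 94.05674140035917 J [ 1.3  0.3  1.5 -0.   1.3 -0.1]
x [-0. -0. -1.] z [ 0.2  1.  -0. ] jaw ang 75.91440115434565
[572.   70.6] [562.3 235.3] [-99.1 -29.7] [-99.4 135.6] [537.6 -26.6]
```

{"fn": "jog_arm", "kwargs": {
  "moves": [
    [[29,-40,0,0,0,3],[29,-40,0,0,0,3],[29,-40,0,0,0,3],[29,-40,0,0,0,3],[29,-40,0,0,0,3]]
  ],
  "gripper": -1
}}

```text
clock: 0.6
eef_pos: [277.5, 330.4, 221.4]
eef_rot: [2.749, 1.566, -1.931]
wrist_force: [0.5, 0.4, -0.6]
finger_gap: 57.7
```

{"fn": "jog_arm", "kwargs": {
  "moves": [
    [[29,-40,0,0,0,2.5],[29,-40,0,0,0,0],[29,-40,0,0,0,0],[29,-40,0,0,0,0],[29,-40,0,0,0,0]]
  ]
}}

```text
clock: 1.1
eef_pos: [422.0, 126.1, 221.4]
eef_rot: [2.844, 1.567, -1.786]
wrist_force: [1.0, 1.8, -0.2]
finger_gap: 17.2
```

```bash
python3 -c "
from st import *
st()"
```

```text
t 1.1 pos [422.  126.1 221.4] scr [-209.5  189.2] F [ 1.   1.8 -0.2] gap 17.181712349712754 J [ 0.2  0.1  1.8 -0.   1.3 -1.4]
x [-0. -0. -1.] z [-0.1  1.  -0. ] jaw ang 94.67496808194433
```

{"fn": "jog_arm", "kwargs": {
  "moves": [
    [[29,-39,0,0,0,0],[29,-39,0,0,0,0],[29,-38,0,0,0,-1],[29,-38,0,0,0,0],[0,0,0,0,0,0]]
  ]
}}

```text
clock: 1.6
eef_pos: [541.8, -39.0, 219.8]
eef_rot: [2.516, 1.566, -2.138]
wrist_force: [0.3, 0.1, -0.0]
finger_gap: 0.7
```

{"fn": "jog_arm", "kwargs": {
  "moves": [
    [[0,0,-40,0,0,0],[0,0,-40,0,0,0],[0,0,-40,0,0,0],[0,0,-39,0,0,0],[0,0,0,0,0,0]]
  ]
}}

```text
clock: 2.1
eef_pos: [540.2, -38.9, 55.6]
eef_rot: [2.53, 1.566, -2.126]
wrist_force: [0.5, -0.5, 0.0]
finger_gap: 0.6
```

```bash
python3 -c "
from st import *
st()"
```

```text
t 2.1 pos [540.2 -38.9  55.6] scr [-101.1   17.6] F [ 0.5 -0.5  0. ] gap 0.5948731307303989 J [-0.1  0.5  1.7 -0.   1.  -1.8]
x [-0. -0. -1.] z [-0.1  1.  -0. ] jaw ang 93.2177598951292
```

{"fn": "jog_arm", "kwargs": {
  "moves": [
    [[-0.6,10,2,0,0,0],[-0.6,10,2,0,0,0],[-0.6,10,0,0,0,0],[-0.6,10,0,0,0,0],[-0.6,10,0,0,0,0]]
  ]
}}

```text
clock: 2.6
eef_pos: [539.6, 15.1, 67.1]
eef_rot: [-2.318, 1.563, -0.691]
wrist_force: [0.6, -3.4, -1.0]
finger_gap: 0.7
```

{"fn": "jog_arm", "kwargs": {
  "moves": [
    [[-0.8,13,0,0,0,0],[-0.8,13,0,0,0,0],[-0.8,13,0,0,0,0],[-0.8,13,0,0,0,0],[-0.8,13,0,0,0,0]]
  ]
}}

```text
clock: 3.1
eef_pos: [535.0, 85.9, 67.5]
eef_rot: [-2.352, 1.562, -0.725]
wrist_force: [0.0, -3.5, -2.2]
finger_gap: 0.8
```

{"fn": "jog_arm", "kwargs": {
  "moves": [
    [[-0.8,13,0,0,0,0],[-0.8,13,0,0,0,0],[-0.8,13,0,0,0,0],[-0.8,13,0,0,0,0],[-0.8,13,0,0,0,0]]
  ]
}}

```text
clock: 3.6
eef_pos: [530.4, 156.7, 67.5]
eef_rot: [-2.402, 1.562, -0.774]
wrist_force: [0.4, -3.3, -0.6]
finger_gap: 0.6
```

```bash
python3 -c "
from st import *
st()
im,d=snap('top','top1');P=pts('top',d)
hsv=cv2.cvtColor(im,cv2.COLOR_BGR2HSV)
m=(d>0)&(P[...,2]>112)&(P[...,2]<128)&(P[...,0]>400)&(P[...,0]<605)&(P[...,1]>0)
n,L,s,c=cv2.connectedComponentsWithStats(m.astype(np.uint8))
i=1+np.argmax(s[1:,4]);r=cv2.minAreaRect(P[L==i][:,:2].astype(np.float32));print(r,SC(r[0]),np.median(P[L==i][:,2]))
"
```

```text
t 3.6 pos [530.4 156.7  67.5] scr [-99.4 213.4] F [ 0.4 -3.3 -0.6] gap 0.6015232246659798 J [ 0.2  0.5  1.7 -0.   1.  -1.4]
x [ 0. -0. -1.] z [-0.1  1.  -0. ] jaw ang 93.25029329332325
((592.1342163085938, 417.3321533203125), (12.415609359741211, 36.562625885009766), 23.80340003967285) [-22.5 470. ] 118.88897698076609
```

View pics/top1.png

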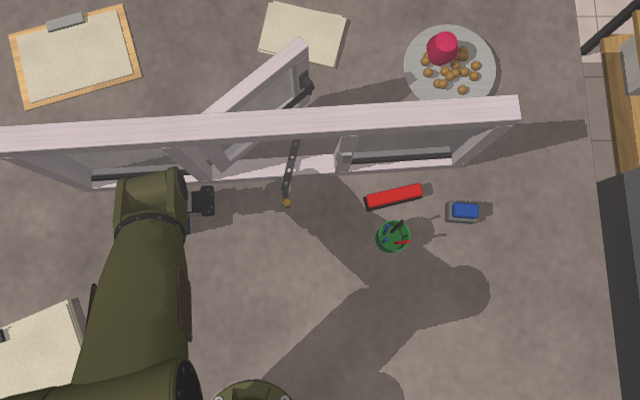

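{"fn": "jog_arm", "kwargs": {
  "moves": [
    [[1,-20,10,0,0,0],[0,-20,40,0,0,0],[0,-30,40,0.5,-8.5,0],[3,-45,20,0.5,-8.5,0],[3,-45,0,0.5,-8.5,0]]
  ],
  "gripper": 0.06
}}

```text
clock: 4.15
eef_pos: [538.2, 0.9, 182.1]
eef_rot: [-1.591, 1.114, 0.045]
wrist_force: [1.8, -1.0, -1.7]
finger_gap: 37.0
```

{"fn": "jog_arm", "kwargs": {
  "moves": [
    [[3,-45,0,0,0,0],[0,-25,0,0,0,0],[0,0,0,0,0,0]]
  ]
}}

```text
clock: 4.45
eef_pos: [539.3, -74.5, 183.7]
eef_rot: [-1.594, 1.104, 0.038]
wrist_force: [0.4, 0.0, -0.3]
finger_gap: 50.0
```

```bash
python3 -c "
from st import *
st()
im,d=snap('scene','s2');P=pts('scene',d)
m=(d>0)&(P[...,2]>112)&(P[...,2]<128)&(P[...,0]>400)&(P[...,0]<605)&(P[...,1]>100)
n,L,s,c=cv2.connectedComponentsWithStats(m.astype(np.uint8))
i=1+np.argmax(s[1:,4]);r=cv2.minAreaRect(P[L==i][:,:2].astype(np.float32));print(s[i],r,SC(r[0]),np.median(P[L==i][:,2]))
"
```

```text
t 4.45 pos [539.3 -74.5 183.7] scr [-104.1  -17.9] F [ 0.4  0.  -0.3] gap 50.0038084741009 J [-0.3  0.1  1.9  0.2  0.7 -2. ]
x [ 0.5  0.  -0.9] z [-0.1  1.  -0. ] jaw ang 93.35439118046304
[ 128  286   86   83 3431] ((519.0115966796875, 239.3783721923828), (91.03157806396484, 140.67547607421875), 3.3552920818328857) [-105.9  296.6] 121.75701944970962
```

View pics/s2.png

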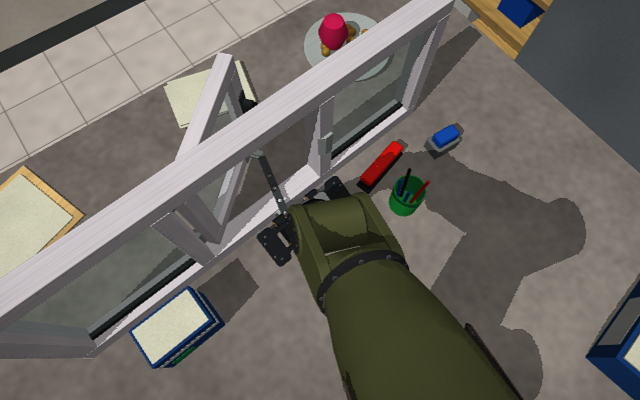

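The carton now stands at scene (175,327), screen y about 297, upright and clear. The gripper is open just above the knob, so I descend and grip.

{"fn": "jog_arm", "kwargs": {
  "moves": [
    [[5.5,-11.5,-20,0,0,0],[0,0,-30,0,0,0],[0,0,-20,0,0,0],[0,0,-10,0,0,0],[0,0,0,0,0,0]]
  ]
}}

```text
clock: 5.0
eef_pos: [546.6, -80.0, 102.6]
eef_rot: [-1.59, 1.102, 0.046]
wrist_force: [-0.3, -0.5, 0.6]
finger_gap: 49.8
```

```bash
python3 -c "
from st import *
st()"
```

```text
t 5.0 pos [546.6 -80.  102.6] scr [-97.1 -23.9] F [-0.3 -0.5  0.6] gap 49.77478345234471 J [-0.3  0.3  2.   0.3  0.5 -2.1]
x [ 0.5  0.  -0.9] z [-0.1  1.  -0. ] jaw ang 93.60321824215215
```

{"fn": "jog_arm", "kwargs": {
  "moves": [
    [[-1.5,-6,-11.5,0,0,0],[0,0,0,0,0,0]]
  ]
}}

```text
clock: 5.2
eef_pos: [546.1, -84.7, 92.4]
eef_rot: [-1.59, 1.1, 0.048]
wrist_force: [-0.0, -1.0, -0.6]
finger_gap: 49.8
```

{"fn": "jog_arm", "kwargs": {
  "moves": [
    [[0,0,0,0,0,0],[0,0,0,0,0,0],[0,0,0,0,0,0],[0,0,0,0,0,0]]
  ],
  "gripper": -1,
  "squeeze": 15
}}

```text
clock: 5.6
eef_pos: [547.7, -83.9, 96.1]
eef_rot: [-1.592, 1.096, 0.047]
wrist_force: [-0.3, -0.3, 0.7]
finger_gap: 21.2
```

```bash
python3 -c "
from st import *
st()"
```

```text
t 5.6 pos [547.7 -83.9  96.1] scr [-96.3 -27.7] F [-0.3 -0.3  0.7] gap 21.17839247770254 J [-0.3  0.3  2.   0.3  0.5 -2.2]
x [ 0.5  0.  -0.9] z [-0.1  1.  -0. ] jaw ang 93.76223216908811
```

```bash
cat > path.py <<'E'
from st import *
def knobW(th,psi,ph):
    H=np.array([12,152.]); R=lambda a:np.array([[np.cos(a),-np.sin(a)],[np.sin(a),np.cos(a)]])
    pv=H+R(th)@np.array([-60,-242.])
    d=np.array([np.cos(psi),np.sin(psi)]);e=np.array([-d[1],d[0]])
    k=pv+d*(215*np.cos(ph)-26*np.sin(ph))+e*15
    return np.r_[W(*k),60.5+215*np.sin(ph)+26*np.cos(ph)]
PSI0=np.radians(163.5)
E
python3 - <<'E'
from path import *
q,M=st(); k0=knobW(.65,PSI0,0); print('k0',k0,'off',q['eef_pos']-k0)
prev=k0
for ph in np.linspace(0,.3,7)[1:]: k=knobW(.65,PSI0,ph); print(ph,k-prev); prev=k
print('swing')
for i in range(1,13):
    f=i/12; k=knobW(.65*(1-f),PSI0+(np.pi/2-PSI0)*f,.3); print(f,k,k-prev,SC(k)); prev=k
E
```

```text
t 5.6 pos [547.7 -83.9  96.1] scr [-96.3 -27.7] F [-0.3 -0.3  0.7] gap 21.17839247770254 J [-0.3  0.3  2.   0.3  0.5 -2.2]
x [ 0.5  0.  -0.9] z [-0.1  1.  -0. ] jaw ang 93.76223216908811
k0 [544.4 -86.6  86.5] off [3.3 2.7 9.6]
0.049999999999999996 [ 1.5 -0.4 10.7]
0.09999999999999999 [ 2.  -0.5 10.6]
0.15 [ 2.6 -0.6 10.5]
0.19999999999999998 [ 3.1 -0.7 10.4]
0.24999999999999997 [ 3.6 -0.8 10.2]
0.3 [ 4.1 -0.9 10. ]
swing
0.08333333333333333 [553.4 -75.5 148.9] [-7.9 15.   0. ] [-90.1 -19.8]
0.16666666666666666 [547.4 -60.4 148.9] [-6.  15.1  0. ] [-95.2  -4.3]
0.25 [543.3 -45.5 148.9] [-4.1 15.   0. ] [-98.4  10.8]
0.3333333333333333 [541.  -30.8 148.9] [-2.3 14.6  0. ] [-99.9  25.6]
0.4166666666666667 [540.4 -16.8 148.9] [-0.6 14.1  0. ] [-99.7  39.7]
0.5 [541.4  -3.4 148.9] [ 1.  13.4  0. ] [-97.9  53. ]
0.5833333333333334 [543.8   9.1 148.9] [ 2.5 12.5  0. ] [-94.7  65.3]
0.6666666666666666 [547.7  20.5 148.9] [ 3.8 11.4  0. ] [-90.2  76.5]
0.75 [552.7  30.8 148.9] [ 5.  10.2  0. ] [-84.6  86.4]
0.8333333333333334 [558.7  39.7 148.9] [6.  8.9 0. ] [-78.1  95. ]
0.9166666666666666 [565.5  47.3 148.9] [6.8 7.5 0. ] [-70.8 102.1]
1.0 [573.   53.3 148.9] [7.5 6.1 0. ] [-63.  107.7]
```

{"fn": "jog_arm", "kwargs": {
  "moves": [
    [[1.5,-0.4,10,0,0,0],[2,-0.5,10,0,0,0],[2.6,-0.6,10,0,0,0],[3,-0.7,10,0,0,0],[3.6,-0.8,10,0,0,0]]
  ],
  "squeeze": 25
}}

```text
clock: 6.1
eef_pos: [560.9, -86.9, 150.1]
eef_rot: [-1.592, 1.097, 0.047]
wrist_force: [3.1, -1.5, -2.6]
finger_gap: 18.8
```

```bash
python3 -c "
from st import *
st()
S,d=snap('scene','s3');T,d2=snap('top','t3')
cv2.imwrite('pics/c3.png',cv2.resize(cv2.hconcat([S[120:320,170:370],T[80:280,190:390]]),(800,400),interpolation=cv2.INTER_CUBIC))"
```

```text
t 6.1 pos [560.9 -86.9 150.1] scr [-83.3 -31.6] F [ 3.1 -1.5 -2.6] gap 18.79290641063277 J [-0.3  0.2  1.9  0.3  0.6 -2.1]
x [ 0.5  0.  -0.9] z [-0.1  1.  -0. ] jaw ang 93.74745389085216
```

View pics/c3.png

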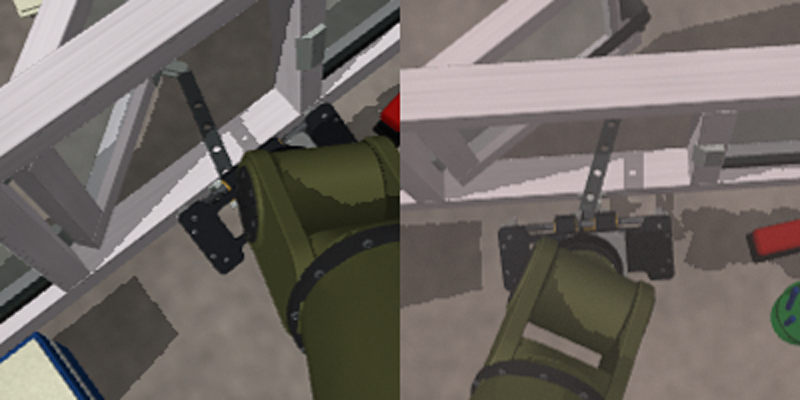

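The bar's free end is up under the jaws, and its shadow on the rail is detached. The gap has shrunk to 18.8, so I check the lift with depth along the bar.

```bash
python3 - <<'E'
from st import *
for n,tag in(('scene','s3'),('top','t3'),('scene','scene0')):
    im,d=ld(tag);P=pts(n,d);z=P[...,2]
    g=im.max(2); H=W(110.7,-77);u=W(-48,-30)-H;L=np.linalg.norm(u);u/=L
    q=P[...,:2]-H; a=q@u; b=q@np.array([-u[1],u[0]])
    m=(d>0)&(abs(b)<7)&(z>48)&(z<160)&(a>10)&(a<260)
    for lo in range(20,240,20):
        k=m&(a>=lo)&(a<lo+20)
        if k.sum()>4: print(n,lo,k.sum(),np.median(z[k]),np.median(b[k]))
E
```

```text
scene 20 38 71.12442821337385 0.6190466850246079
scene 40 34 75.38304879233857 -0.212509993380552
scene 60 37 80.60903575384238 0.4783394533688383
scene 80 35 85.23734956347468 -0.27536540332054454
scene 100 42 90.59672269712618 -0.025689037645351548
scene 120 39 95.19676741487785 -0.10510409051652389
scene 140 43 100.35527597823928 0.0682516980091598
top 40 13 74.79415035526883 -1.2472024587867747
top 60 35 80.73398217397393 -0.11885667658752104
top 80 35 84.69308431584184 -1.1735082200123848
top 100 44 90.74387832392455 0.07499476340371952
top 120 37 96.85492636995329 -0.12170370234551157
top 140 41 101.29884313492406 0.5682097961397167
top 160 39 106.94864811400423 0.9179516651596052
top 180 28 112.9443136024883 0.41741309439327773
scene 20 43 63.13967311360498 -0.1413733953400652
scene 40 37 63.12926765047677 0.28676273525110096
scene 60 41 62.942598719149764 -0.15987706947163066
scene 80 35 62.616281073239655 -0.6374892572751173
scene 100 46 62.714588249443004 -0.31360807681371095
scene 120 38 62.630691044487065 0.5036279278264337
scene 140 43 62.67316858828377 -0.29266918647853657
scene 160 50 63.01051335192203 -0.12308789542660971
scene 180 34 62.1575455026163 2.059959471968094
scene 200 12 64.99031474510605 5.589070989955009
```

Lift is 0.25 rad, but the arithmetic puts the ball near the pad edge, 8 mm off across the tilted pads. I'll set the stay back down and re-grip centred.

{"fn": "jog_arm", "kwargs": {
  "moves": [
    [[-3.6,0.8,-10,0,0,0],[-3,0.7,-10,0,0,0],[-2.6,0.6,-10,0,0,0],[-2,0.5,-10,0,0,0],[-1.5,0.4,-8,0,0,0]]
  ]
}}

```text
clock: 6.7
eef_pos: [556.6, -86.2, 108.9]
eef_rot: [-1.61, 1.067, 0.026]
wrist_force: [10.7, 4.6, 29.0]
finger_gap: 0.6
```

{"fn": "jog_arm", "kwargs": {
  "moves": [
    [[0,0,0,0,0,0],[0,0,0,0,0,0]]
  ]
}}

```text
clock: 6.9
eef_pos: [558.0, -86.4, 109.4]
eef_rot: [-1.613, 1.062, 0.023]
wrist_force: [1.2, 0.5, 3.0]
finger_gap: 0.5
```

{"fn": "jog_arm", "kwargs": {
  "moves": [
    [[0,0,0,0,0,0],[0,0,0,0,0,0],[0,0,0,0,0,0]]
  ],
  "gripper": -0.1
}}

```text
clock: 7.2
eef_pos: [556.2, -86.0, 106.9]
eef_rot: [-1.611, 1.066, 0.025]
wrist_force: [0.4, -0.4, 0.9]
finger_gap: 21.2
```

```bash
python3 -c "
from st import *
st()"
```

```text
t 7.2 pos [556.2 -86.  106.9] scr [-87.9 -30.4] F [ 0.4 -0.4  0.9] gap 21.244356734166402 J [-0.3  0.3  2.   0.3  0.5 -2.2]
x [ 0.5  0.  -0.9] z [-0.1  1.  -0. ] jaw ang 93.44136352995281
```

{"fn": "jog_arm", "kwargs": {
  "moves": [
    [[0,0,15,0,0,0],[0,0,20,0,0,0],[-40,0,30,0,0,0],[-45,0,20,0,0,0],[-45,-10,0,0,0,0]]
  ]
}}

```text
clock: 7.7
eef_pos: [421.8, -94.3, 187.7]
eef_rot: [-1.602, 1.08, 0.036]
wrist_force: [-0.1, -0.7, 0.5]
finger_gap: 42.4
```

```bash
python3 -c "
from st import *
st()
S,d=snap('scene','s4');T,d2=snap('top','t4')
for n,I,D,bx in(('scene',S,d,(275,200,330,250)),('top',T,d2,(265,180,310,220))):
    a,k=knob(I,bx); print(a,k,ray(n,*a,90),pts(n,D)[int(a[1]),int(a[0])])
cv2.imwrite('pics/c4.png',cv2.resize(cv2.hconcat([S[120:320,170:370],T[80:280,190:390]]),(800,400),interpolation=cv2.INTER_CUBIC))"
```

```text
t 7.7 pos [421.8 -94.3 187.7] scr [-222.5  -30.8] F [-0.1 -0.7  0.5] gap 42.40489606351867 J [-0.4 -0.2  2.2  0.3  0.7 -2.3]
x [ 0.5  0.  -0.9] z [-0.1  1.  -0. ] jaw ang 93.65225526556017
(np.float64(299.5945945945946), np.float64(225.02702702702703)) 74 [544.1 -90.8  90. ] [538.5 -86.4 113.1]
(np.float64(285.89830508474574), np.float64(203.0)) 59 [541.7 -86.   90. ] [538.4 -85.1 110.7]
```

View pics/c4.png

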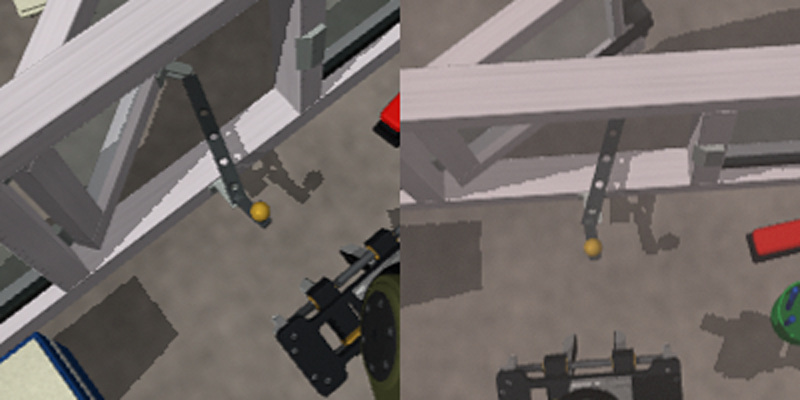

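The stay now rests on the pin tip instead of over it. The knob is at scene crop (260,211), measured at about (540, -86.5, 101.5), so it is already off the pin. I re-grip it centred.

{"fn": "jog_arm", "kwargs": {
  "moves": [
    [[38,2.5,-10,0,0,0],[38,2.5,-10,0,0,0],[36,2.5,-10,0,0,0],[0,0,-10,0,0,0],[0,0,0,0,0,0]]
  ],
  "gripper": 0.06
}}

```text
clock: 8.3
eef_pos: [534.5, -87.1, 143.2]
eef_rot: [-1.601, 1.083, 0.032]
wrist_force: [-1.0, -0.0, 0.2]
finger_gap: 49.7
```

```bash
python3 -c "
from st import *
q,M=st();print(np.array([540,-86.5,101.5])-3*M[:,0]-q['eef_pos'])"
```

```text
t 8.3 pos [534.5 -87.1 143.2] scr [-109.7  -30.2] F [-1.  -0.   0.2] gap 49.7069292629144 J [-0.3  0.2  2.   0.3  0.6 -2.1]
x [ 0.5  0.  -0.9] z [-0.1  1.  -0. ] jaw ang 93.33961786515633
[  4.1   0.5 -39. ]
```

{"fn": "jog_arm", "kwargs": {
  "moves": [
    [[4,0.5,-18,0,0,0],[0,0,-12,0,0,0],[0,0,-5,0,0,0],[0,0,0,0,0,0]]
  ]
}}

```text
clock: 8.7
eef_pos: [536.8, -86.6, 107.0]
eef_rot: [-1.599, 1.085, 0.033]
wrist_force: [-0.3, -0.3, 0.8]
finger_gap: 49.8
```

```bash
python3 -c "
from st import *
q,M=st();print(np.array([540,-86.5,101.5])-3*M[:,0]-q['eef_pos'])"
```

```text
t 8.7 pos [536.8 -86.6 107. ] scr [-107.4  -29.8] F [-0.3 -0.3  0.8] gap 49.849933972433526 J [-0.3  0.2  2.   0.3  0.5 -2.2]
x [ 0.5  0.  -0.9] z [-0.1  1.  -0. ] jaw ang 93.31656916779845
[ 1.8  0.  -2.9]
```

{"fn": "jog_arm", "kwargs": {
  "moves": [
    [[1.5,0,-3,0,0,0],[0,0,0,0,0,0],[0,0,0,0,0,0],[0,0,0,0,0,0],[0,0,0,0,0,0]]
  ],
  "gripper": -1,
  "squeeze": 30
}}

```text
clock: 9.2
eef_pos: [538.7, -87.0, 106.1]
eef_rot: [-1.601, 1.082, 0.031]
wrist_force: [-0.3, 0.6, -0.5]
finger_gap: 19.9
```

```bash
python3 -c "
from st import *
q,M=st();print(np.array([540,-86.5,101.5])-3*M[:,0]-q['eef_pos'])"
```

```text
t 9.2 pos [538.7 -87.  106.1] scr [-105.5  -30.4] F [-0.3  0.6 -0.5] gap 19.915130790941678 J [-0.3  0.2  2.   0.3  0.5 -2.2]
x [ 0.5  0.  -0.9] z [-0.1  1.  -0. ] jaw ang 93.29047045929269
[-0.1  0.5 -1.9]
```

{"fn": "jog_arm", "kwargs": {
  "moves": [
    [[1.6,-0.3,8,0,0,0],[1.8,-0.4,8,0,0,0],[2.1,-0.5,8,0,0,0],[2.4,-0.5,8,0,0,0],[0,0,0,0,0,0]]
  ]
}}

```text
clock: 9.7
eef_pos: [547.4, -88.8, 141.6]
eef_rot: [-1.601, 1.081, 0.03]
wrist_force: [1.3, -0.3, -2.2]
finger_gap: 20.6
```

```bash
cat > bar.py <<'E'
from st import *
def bar(tag,show=True):
    # dark steel bar lift from depth: points near the bar, fitted line (top view)
    out=[]
    for n in('scene','top'):
        im,d=snap(n,tag+n);P=pts(n,d);sxy=(P[...,:2]-O)@RS
        hsv=cv2.cvtColor(im,cv2.COLOR_BGR2HSV)
        m=(d>0)&(P[...,2]>58)&(P[...,2]<140)&(im.max(2)<95)&(sxy[...,0]>-75)&(sxy[...,0]<120)&(sxy[...,1]>-130)&(sxy[...,1]<60)
        k,L,s,c=cv2.connectedComponentsWithStats(m.astype(np.uint8),connectivity=8); i=1+np.argmax(s[1:,4])
        Q=np.c_[sxy[L==i],P[L==i][:,2]]; f=cv2.fitLine(Q.astype(np.float32),cv2.DIST_HUBER,0,.01,.01).ravel()
        if f[2]<0:f=-f
        print(n,s[i],'dir',np.round(f[:3],3),'p',f[3:],'psi',np.degrees(np.arctan2(f[1],f[0])),'phi',np.arcsin(f[2]))
E
python3 -c "
from bar import *
st();bar('b5')"
```

```text
t 9.7 pos [547.4 -88.8 141.6] scr [-96.8 -32.7] F [ 1.3 -0.3 -2.2] gap 20.576809226047914 J [-0.3  0.2  1.9  0.3  0.6 -2.1]
x [ 0.5  0.  -0.9] z [-0.1  1.  -0. ] jaw ang 93.29112883439747
scene [230 154  61  63 620] dir [-0.9  0.2  0.2] p [-15.1  50.1 -86.1] psi 166.86707 phi 0.23482749
top [280 139  23  52 353] dir [-0.9  0.3  0.2] p [  6.7  46.9 -90.4] psi 162.50415 phi 0.23728722
```

{"fn": "jog_arm", "kwargs": {
  "moves": [
    [[0,8,6,0,0,0],[-1.5,11,6,0,0,0],[-2,13,0,0,0,0],[-1.5,13,0,0,0,0],[-1,13,0,0,0,0]]
  ]
}}

```text
clock: 10.3
eef_pos: [541.0, -31.5, 151.7]
eef_rot: [-1.604, 1.081, 0.024]
wrist_force: [3.8, -3.9, -2.7]
finger_gap: 20.3
```

```bash
python3 -c "
from bar import *
st();bar('b6')"
```

```text
t 10.3 pos [541.  -31.5 151.7] scr [-99.9  25. ] F [ 3.8 -3.9 -2.7] gap 20.279025621059187 J [-0.2  0.1  2.   0.2  0.6 -1.9]
x [ 0.5  0.  -0.9] z [-0.1  1.  -0. ] jaw ang 93.02807995681671
scene [234 138  46  91 792] dir [-0.8  0.6  0.2] p [ -2.5  32.6 -90.8] psi 144.95695 phi 0.22902334
top [260 139  50  53 457] dir [-0.7  0.6  0.3] p [  7.5  31.6 -90.7] psi 139.9078 phi 0.2857798
```

{"fn": "jog_arm", "kwargs": {
  "moves": [
    [[-0.5,14,1,0,0,0],[1,13,1,0,0,0],[2.5,12,0,0,0,0],[3.5,11,0,0,0,0],[5,9,0,0,0,0]]
  ]
}}

```text
clock: 10.9
eef_pos: [552.8, 25.4, 152.5]
eef_rot: [-1.609, 1.082, 0.018]
wrist_force: [2.6, -8.5, -3.8]
finger_gap: 20.3
```

```bash
python3 -c "
from bar import *
st();bar('b7')"
```

```text
t 10.9 pos [552.8  25.4 152.5] scr [-84.8  81. ] F [ 2.6 -8.5 -3.8] gap 20.251791126017984 J [-0.   0.2  1.9  0.   0.5 -1.7]
x [ 0.5  0.  -0.9] z [-0.1  1.  -0. ] jaw ang 92.95486452417981
scene [250 178  44  54 455] dir [-0.3  0.9  0.3] p [-20.3 -22.5  88.2] psi 111.39364 phi 0.29162577
top [247 158  64  30 406] dir [-0.4  0.9  0.3] p [-23.8 -17.1  88.8] psi 112.32967 phi 0.28864023
```

{"fn": "jog_arm", "kwargs": {
  "moves": [
    [[6,8,0,0,0,0],[6,7.5,0,0,0,0],[5,6,0,0,0,0],[1,3,0,0,0,0],[0,1,0,0,0,0]]
  ]
}}

```text
clock: 11.5
eef_pos: [570.0, 45.8, 149.6]
eef_rot: [-1.615, 1.088, 0.01]
wrist_force: [0.1, -0.9, -0.4]
finger_gap: 20.3
```

```bash
cat >> bar.py <<'E'
def hatch(tag):
    for n in('scene','top'):
        try: im,d=ld(tag+n)
        except Exception: im,d=snap(n,tag+n)
        P=pts(n,d);s=(P[...,:2]-O)@RS;z=P[...,2]
        m=(d>0)&(z>341)&(z<353)&(s[...,0]>-22)&(s[...,1]>-145)&(s[...,1]<145)
        if m.sum()>20:
            f=cv2.fitLine(s[m].astype(np.float32),cv2.DIST_HUBER,0,.01,.01).ravel(); print(n,m.sum(),'hatch ang',np.arctan(-f[0]/f[1]),f[2:])
        m=(d>0)&(abs(z-70)<15)&(abs(s[...,1])<140)&(s[...,0]>-60)&(s[...,0]<60)  # sash bottom-rail inner face
        if m.sum()>20:
            for y in range(-130,140,40):
                k=m&(abs(s[...,1]-y)<20)
                if k.sum()>3: print('  rail y',y,'sx',np.round(np.percentile(s[...,0][k],[10,50,90]),1),k.sum())
E
python3 -c "
from bar import *
st();bar('b8');hatch('b8')
S=cv2.imread('pics/b8scene.png');T=cv2.imread('pics/b8top.png')
cv2.imwrite('pics/c8.png',cv2.resize(cv2.hconcat([S[120:320,130:330],T[80:280,180:380]]),(800,400),interpolation=cv2.INTER_CUBIC))"
```

```text
t 11.5 pos [570.   45.8 149.6] scr [-66.4 100.4] F [ 0.1 -0.9 -0.4] gap 20.313680250569103 J [ 0.   0.2  1.9 -0.   0.6 -1.6]
x [ 0.5  0.  -0.9] z [-0.1  1.  -0. ] jaw ang 92.80999934673578
scene [241 157  59  66 311] dir [ 0.1 -1.   0.1] p [ -9.3  36.  -73.1] psi -82.31183 phi 0.090137884
top [247 166  63  16 380] dir [-0.1  0.9  0.3] p [-27.  -14.9  86.3] psi 98.86128 phi 0.28008458
  rail y -130 sx [16.7 22.2 24.2] 55
  rail y -90 sx [-18.3   9.9  23.4] 296
  rail y -50 sx [-28.1  -8.5  18.1] 264
  rail y -10 sx [-30.4   6.3  15.3] 184
  rail y 30 sx [-1.4  2.1 10.1] 145
  rail y 70 sx [-7.2 -3.2  5.5] 145
  rail y 110 sx [-12.5  -9.2  -1. ] 103
top 140 hatch ang 0.07464297 [  45.6 -111.4]
  rail y -130 sx [16.3 21.6 23.3] 35
  rail y -90 sx [-19.7  -5.2  15.2] 199
  rail y -50 sx [-29.4 -16.6  12. ] 168
  rail y -10 sx [-33.6   4.3  11. ] 114
  rail y 30 sx [-1.   2.5 11.1] 98
  rail y 70 sx [-6.5 -2.6  5.9] 101
  rail y 110 sx [-12.5  -8.9   0.8] 76
```

View pics/c8.png

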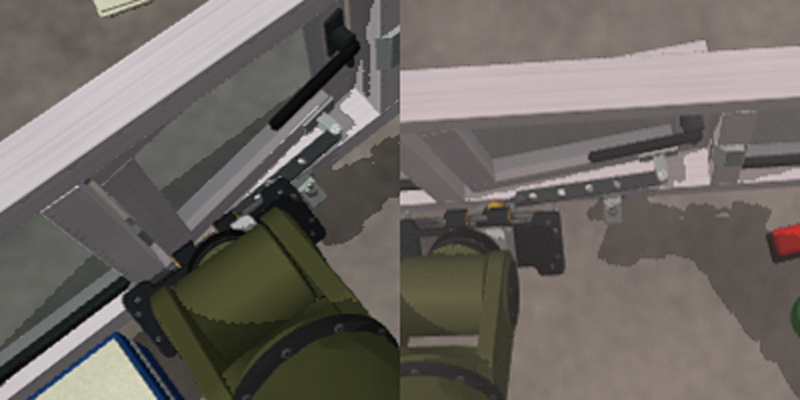

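The hatch is still about 0.13 rad open and the bar lies at 99°. The inner hole is short of the pin, whose bracket is at top crop (612,205). I'll work out the remaining pull from the model.

```bash
python3 - <<'E'
from path import *
q,M=st()
off=q['eef_pos']-knobW(.127,np.radians(98.9),.28); print('off',off)
for th,ps,ph in((.08,96,.28),(.04,93,.28),(0,90,.28),(0,90,.15),(0,90,0)):
    k=knobW(th,np.radians(ps),ph); print(th,ph,'dTCP',k+off-q['eef_pos'])
E
```

```text
t 11.6 pos [570.   45.8 149.7] scr [-66.4 100.4] F [ 1.1 -6.4 -2.2] gap 20.059636535547728 J [ 0.   0.2  1.9 -0.   0.6 -1.6]
x [ 0.5  0.  -0.9] z [-0.1  1.  -0. ] jaw ang 92.80716608768913
off [-4.   1.1  4.8]
0.08 0.28 dTCP [-1.9  3.6  0. ]
0.04 0.28 dTCP [-1.6  7.   0. ]
0 0.28 dTCP [-1.1 10.3  0. ]
0 0.15 dTCP [ -1.6  19.6 -26.6]
0 0 dTCP [ -2.   25.9 -58.4]
```

{"fn": "jog_arm", "kwargs": {
  "moves": [
    [[-0.8,4,0.5,0,0,0],[-0.4,4,0.5,0,0,0],[0,3,0,0,0,0],[0,3,0,0,0,0],[0,1,0,0,0,0]]
  ]
}}

```text
clock: 12.1
eef_pos: [566.9, 55.3, 148.3]
eef_rot: [-1.624, 1.094, -0.002]
wrist_force: [0.4, -3.8, -2.1]
finger_gap: 20.3
```

```bash
python3 -c "
from bar import *
st();bar('b9');hatch('b9');st()"
```

```text
t 12.1 pos [566.9  55.3 148.3] scr [-68.9 110.1] F [ 0.4 -3.8 -2.1] gap 20.320041265168108 J [ 0.   0.2  1.9 -0.   0.6 -1.6]
x [ 0.5 -0.  -0.9] z [-0.  1. -0.] jaw ang 92.57951258476815
scene [269 195  37  25 286] dir [-0.   1.   0.3] p [-42.5 -44.2  76.7] psi 91.66753 phi 0.262961
top [247 175  62  10 386] dir [-0.   1.   0.3] p [-42.9 -13.8  84.1] psi 91.28551 phi 0.2695748
  rail y -130 sx [-13.2  -9.2  -8. ] 60
  rail y -90 sx [-44.9 -14.9  -4.2] 269
  rail y -50 sx [-49.  -32.2  -4.9] 256
  rail y -10 sx [-47.8 -12.2  -3.7] 208
  rail y 30 sx [-13.9 -12.4  -2.6] 132
  rail y 70 sx [-14.5 -13.2  -3.5] 125
  rail y 110 sx [-15.7 -14.9  -6. ] 110
  rail y -130 sx [-14.1 -10.   -9. ] 19
  rail y -90 sx [-45.6 -31.2 -13.9] 167
  rail y -50 sx [-49.6 -39.9 -11.4] 142
  rail y -10 sx [-48.8 -35.4  -5. ] 104
  rail y 30 sx [-13.7 -12.   -3.1] 94
  rail y 70 sx [-14.5 -12.5  -3.3] 100
  rail y 110 sx [-15.8 -14.5  -5.5] 79
t 12.2 pos [567.   55.4 148.3] scr [-68.9 110.1] F [ 0.7 -6.4 -3.2] gap 20.50077612638009 J [ 0.   0.2  1.9 -0.   0.6 -1.6]
x [ 0.5 -0.  -0.9] z [-0.1  1.  -0. ] jaw ang 92.58588794669113
```

{"fn": "jog_arm", "kwargs": {
  "moves": [
    [[0,2,0,0,0,0],[0,2,0,0,0,0]]
  ]
}}

```text
clock: 12.4
eef_pos: [566.4, 57.6, 147.6]
eef_rot: [-1.627, 1.096, -0.006]
wrist_force: [0.2, -11.0, -3.5]
finger_gap: 20.2
```

{"fn": "jog_arm", "kwargs": {
  "moves": [
    [[0,2,0,0,0,0],[0,1,0,0,0,0]]
  ]
}}

```text
clock: 12.6
eef_pos: [565.5, 58.0, 146.2]
eef_rot: [-1.634, 1.1, -0.013]
wrist_force: [1.6, -7.9, -3.9]
finger_gap: 20.3
```

```bash
python3 -c "
from bar import *
bar('b10');hatch('b10');st()"
```

```text
scene [269 196  37  26 301] dir [-0.   1.   0.2] p [-46.7 -42.5  76.1] psi 90.33683 phi 0.24733461
top [247 178  61   8 410] dir [0.  1.  0.3] p [-46.6 -14.9  82.3] psi 88.544624 phi 0.25961992
  rail y -130 sx [-19.7 -16.  -14.7] 60
  rail y -90 sx [-50.5 -20.8 -10.2] 277
  rail y -50 sx [-52.4 -19.9  -9.3] 277
  rail y -10 sx [-51.6 -16.3  -7.6] 213
  rail y 30 sx [-16.7 -15.3  -5.6] 128
  rail y 70 sx [-16.7 -15.3  -6.2] 133
  rail y 110 sx [-16.8 -15.9  -6.3] 113
  rail y -130 sx [-20.2 -16.6 -15.7] 15
  rail y -90 sx [-51.  -36.8 -19.7] 153
  rail y -50 sx [-54.7 -44.9 -16.5] 153
  rail y -10 sx [-54.1 -40.8  -6.3] 128
  rail y 30 sx [-16.6 -14.7  -5.9] 107
  rail y 70 sx [-16.4 -14.   -5.5] 99
  rail y 110 sx [-16.5 -15.6  -5.8] 72
t 12.7 pos [565.5  58.1 146.3] scr [-70.1 112.9] F [  1.6 -10.5  -4.8] gap 20.081078065586485 J [ 0.1  0.2  1.9 -0.1  0.6 -1.5]
x [ 0.5 -0.  -0.9] z [-0.  1. -0.] jaw ang 92.4578493302836
```

The hatch now reads flat at its stop, with the sash rail at sx about -16 along its whole length. I lower the stay along its arc.

{"fn": "jog_arm", "kwargs": {
  "moves": [
    [[0.2,4,-10.5,0,0,0],[0.2,3.2,-10,0,0,0],[0.2,2.6,-10,0,0,0],[0,1,0,0,0,0]]
  ]
}}

```text
clock: 13.1
eef_pos: [566.2, 68.2, 114.2]
eef_rot: [-1.635, 1.099, -0.015]
wrist_force: [1.4, -17.8, -4.6]
finger_gap: 20.1
```

```bash
python3 -c "
from bar import *
bar('b11');hatch('b11');st()
S=cv2.imread('pics/b11scene.png');T=cv2.imread('pics/b11top.png')
cv2.imwrite('pics/c11.png',cv2.resize(cv2.hconcat([S[150:270,190:310],T[130:250,230:350]]),(800,400),interpolation=cv2.INTER_CUBIC))"
```

```text
scene [263 196  44  32 359] dir [0.  1.  0.1] p [-46.1 -35.1  69.2] psi 89.193085 phi 0.097410955
top [249 178  59   9 411] dir [0.  1.  0.1] p [-45.6 -12.9  71. ] psi 87.85408 phi 0.11111716
  rail y -130 sx [-19.9 -16.  -14.7] 61
  rail y -90 sx [-49.6 -21.4  -9.8] 275
  rail y -50 sx [-52.5 -28.2  -8. ] 276
  rail y -10 sx [-52.5 -36.1 -10.5] 259
  rail y 30 sx [-46.7 -16.   -8.5] 178
  rail y 70 sx [-38.5 -15.9  -7.1] 196
  rail y 110 sx [-16.8 -15.9  -7.1] 110
  rail y -130 sx [-20.4 -16.4 -15.8] 14
  rail y -90 sx [-52.3 -38.1 -19.9] 154
  rail y -50 sx [-53.5 -44.  -15.9] 150
  rail y -10 sx [-52.8 -41.7 -15.6] 148
  rail y 30 sx [-51.8 -37.4  -9.5] 212
  rail y 70 sx [-49.9 -35.4  -9. ] 208
  rail y 110 sx [-50.7 -16.2  -9. ] 106
t 13.2 pos [566.5  67.9 114.9] scr [-68.7 122.6] F [  0.3 -11.2  -3.8] gap 19.99890601867871 J [ 0.1  0.3  1.9 -0.1  0.5 -1.5]
x [ 0.5 -0.  -0.9] z [-0.  1. -0.] jaw ang 92.41517029570512
```

View pics/c11.png

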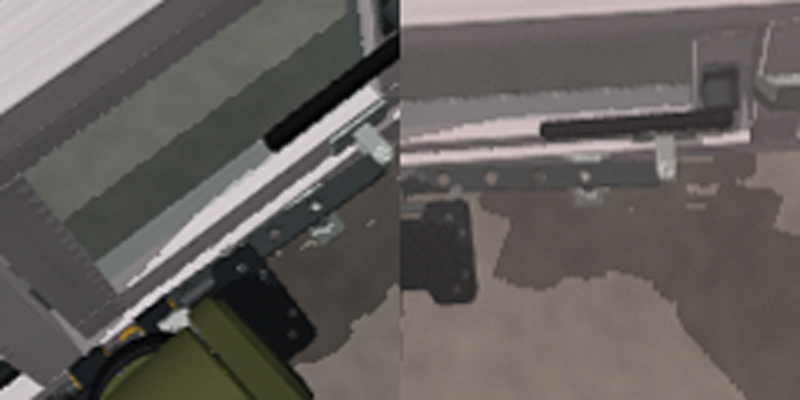

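At lift 0.10 the bar's underside at the inner hole is already below the pin top, so the pin is in the hole (top crop (585,176), bright tip in the hole). I lower the rest of the way.

{"fn": "jog_arm", "kwargs": {
  "moves": [
    [[0,1.7,-10,0,0,0],[0,1.2,-10,0,0,0],[0,0,-3,0,0,0],[0,0,0,0,0,0]]
  ]
}}

```text
clock: 13.6
eef_pos: [566.2, 71.9, 89.6]
eef_rot: [-1.634, 1.099, -0.013]
wrist_force: [0.4, -2.8, 0.9]
finger_gap: 20.0
```

```bash
python3 -c "
from bar import *
bar('b12');hatch('b12');st()"
```

```text
scene [251 196  56  41 416] dir [-0.1 -1.   0. ] p [ 44.7  22.2 -63. ] psi -93.2748 phi 0.007185051
top [250 178  58  10 391] dir [0. 1. 0.] p [-45.7 -14.7  62.9] psi 87.91619 phi 0.003603454
  rail y -130 sx [-19.7 -15.7 -14.9] 57
  rail y -90 sx [-49.8 -22.2  -9.3] 267
  rail y -50 sx [-51.7 -36.2  -8.7] 267
  rail y -10 sx [-51.7 -26.2  -8.3] 272
  rail y 30 sx [-47.6 -16.1  -7.3] 219
  rail y 70 sx [-40.7 -16.2  -7.2] 216
  rail y 110 sx [-16.8 -15.9  -7.2] 116
  rail y -130 sx [-20.5 -16.5 -15.2] 13
  rail y -90 sx [-51.6 -38.2 -19.5] 157
  rail y -50 sx [-53.4 -43.5 -16.3] 149
  rail y -10 sx [-52.6 -40.2 -12.8] 157
  rail y 30 sx [-51.3 -36.   -8.2] 213
  rail y 70 sx [-50.1 -35.   -8.2] 206
  rail y 110 sx [-51.2 -16.5  -9.7] 135
t 13.7 pos [566.4  71.8  90.2] scr [-68.5 126.5] F [-1.1  0.4  0.7] gap 19.465717791648487 J [ 0.1  0.3  1.9 -0.1  0.4 -1.5]
x [ 0.5 -0.  -0.9] z [-0.  1. -0.] jaw ang 92.47017309705171
```

{"fn": "jog_arm", "kwargs": {
  "moves": [
    [[0,0,0,0,0,0],[0,0,0,0,0,0],[0,0,0,0,0,0]]
  ],
  "gripper": 0
}}

```text
clock: 14.0
eef_pos: [566.8, 71.9, 91.0]
eef_rot: [-1.632, 1.097, -0.012]
wrist_force: [-0.0, -0.6, -0.8]
finger_gap: 40.6
```

{"fn": "jog_arm", "kwargs": {
  "moves": [
    [[-5,0,10,0,0,0],[-10,0,20,0,0,0],[-20,0,40,0,0,0],[-20,0,40,0,0,0],[-40,-30,20,0,0,0]]
  ]
}}

```text
clock: 14.5
eef_pos: [472.4, 45.7, 222.7]
eef_rot: [-1.632, 1.101, -0.009]
wrist_force: [1.2, -0.9, 1.4]
finger_gap: 47.2
```

```bash
python3 - <<'E'
from bar import *
bar('b13');hatch('b13');st()
for n,bx in(('scene',(180,190,320,300)),('top',(180,150,290,230))):
    im,d=ld('b13'+n);P=pts(n,d);s=(P[...,:2]-O)@RS;z=P[...,2]
    a,k=knob(im,bx);print('knob',a,k,SC(ray(n,*a,90)))
    m=(d>0)&(im.max(2)<60)&(z>150)&(z<240)&(s[...,0]<-20)&(s[...,0]>-70)&(s[...,1]<0)&(s[...,1]>-150)
    if m.sum()>9: print('lever',m.sum(),np.percentile(np.c_[s[m],z[m]],[2,50,98],axis=0))
    for y0 in range(-140,10,20):
        k=m&(abs(s[...,1]-y0)<10)
        if k.sum()>3:print('   ',y0,np.median(s[...,0][k]),np.percentile(z[k],[50,95]))
S=cv2.imread('pics/b13scene.png');T=cv2.imread('pics/b13top.png')
cv2.imwrite('pics/c13.png',cv2.resize(cv2.hconcat([S[130:270,190:330],T[110:250,210:350]]),(800,400),interpolation=cv2.INTER_CUBIC))
E
```

```text
scene [251 196  56  44 482] dir [-0. -1.  0.] p [ 45.2  15.7 -62.8] psi -90.61308 phi 0.006493689
top [249 178  59  10 402] dir [-0. -1.  0.] p [ 45.1  14.  -62.7] psi -91.67868 phi 0.00072118425
  rail y -130 sx [-19.6 -15.9 -14.8] 60
  rail y -90 sx [-50.3 -20.9  -9.5] 271
  rail y -50 sx [-52.  -36.7  -9. ] 266
  rail y -10 sx [-51.6 -17.   -9.1] 270
  rail y 30 sx [-51.1 -17.2  -7.9] 272
  rail y 70 sx [-50.6 -17.1  -8.8] 283
  rail y 110 sx [-53.3 -16.7 -11.6] 188
  rail y -130 sx [-20.4 -16.3 -15. ] 14
  rail y -90 sx [-51.5 -37.7 -19.6] 157
  rail y -50 sx [-53.  -43.6 -16.5] 148
  rail y -10 sx [-52.3 -40.4  -9.2] 156
  rail y 30 sx [-51.1 -35.9  -8.9] 211
  rail y 70 sx [-50.5 -35.1  -8.8] 208
  rail y 110 sx [-53.8 -36.3 -10. ] 149
t 14.6 pos [470.4  43.5 223.2] scr [-166.  104.] F [ 1.2  0.2 -0. ] gap 47.024850411633594 J [ 0.  -0.1  2.  -0.   0.7 -1.6]
x [ 0.5 -0.  -0.9] z [-0.  1. -0.] jaw ang 92.42478821518836
knob (np.float64(233.01234567901236), np.float64(257.0740740740741)) 81 [-64.4 122.2]
lever 555 [[ -50.1 -137.6  181.8]
 [ -43.8  -97.8  220.7]
 [ -20.3  -14.4  233.7]]
    -140 -33.472888469067996 [224.5 232.9]
    -120 -36.488256796806986 [222.4 233.1]
    -100 -46.56270468321698 [220.9 224.9]
    -80 -46.30487433567792 [220.1 223.2]
    -60 -46.43486304532291 [220.  222.7]
    -40 -46.469014274870965 [219.6 221.9]
    -20 -46.17381862583622 [218.1 221.6]
knob (np.float64(221.40983606557376), np.float64(190.85245901639345)) 61 [-62.2 124.3]
lever 282 [[ -50.4 -134.3  211.7]
 [ -46.3  -77.7  219.9]
 [ -21.   -13.2  234.4]]
    -140 -41.58670788488095 [222.3 239.3]
    -120 -45.576870447515994 [221.7 234.5]
    -100 -46.579908579744384 [220.5 223.9]
    -80 -46.812676887565594 [219.8 223.5]
    -60 -46.289399824345075 [219.6 223.4]
    -40 -46.96397023188101 [219.2 222.9]
    -20 -47.00257812857938 [218.3 223.1]
```

View pics/c13.png

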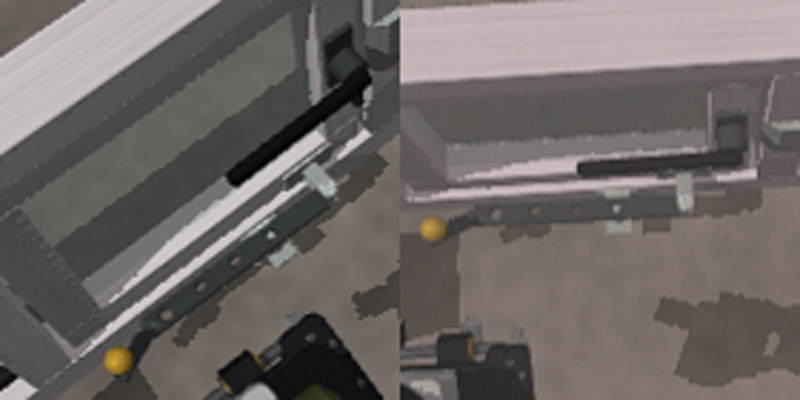

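The stay lies level with its inner hole over the pin: knob at screen (-63, 123.5), rail flat at the stop. The lever is about level, with its top near z 222. Next I shut the fingers and go above the lever.

{"fn": "jog_arm", "kwargs": {
  "moves": [
    [[15,-30,30,0,0,-4],[20,-30,15,0,0,-4],[25,-30,0,0,0,0],[25,-20,0,0,0,0],[0,-10,0,0,0,0]]
  ],
  "gripper": -1
}}

```text
clock: 15.1
eef_pos: [556.4, -80.0, 274.2]
eef_rot: [-1.631, 1.092, -0.155]
wrist_force: [-0.3, 0.5, -0.5]
finger_gap: 10.3
```

```bash
python3 -c "
from st import *
q,M=st();print(np.r_[W(-49,-30),252]-q['eef_pos'])"
```

```text
t 15.1 pos [556.4 -80.  274.2] scr [-87.4 -24.4] F [-0.3  0.5 -0.5] gap 10.317442917359482 J [-0.2  0.1  1.8  0.   0.8 -1.7]
x [ 0.5 -0.1 -0.9] z [ 0.1  1.  -0. ] jaw ang 84.17688152376233
[ 38.7  -3.3 -22.2]
```

{"fn": "jog_arm", "kwargs": {
  "moves": [
    [[19,-3,0,0,0,0],[18,0,0,0,0,0],[0,0,-10,0,0,0],[0,0,-8,0,0,0],[0,0,0,0,0,0]]
  ]
}}

```text
clock: 15.6
eef_pos: [593.4, -84.3, 253.9]
eef_rot: [-1.63, 1.094, -0.156]
wrist_force: [0.5, 0.0, 0.5]
finger_gap: 0.6
```

```bash
python3 -c "
from st import *
q,M=st();print(np.r_[W(-49,-30),243]-q['eef_pos'])"
```

```text
t 15.6 pos [593.4 -84.3 253.9] scr [-50.7 -30.9] F [0.5 0.  0.5] gap 0.6001861587161663 J [-0.2  0.1  1.7  0.   0.8 -1.7]
x [ 0.5 -0.1 -0.9] z [ 0.1  1.  -0. ] jaw ang 84.04262987683065
[  1.7   1.  -10.9]
```

{"fn": "jog_arm", "kwargs": {
  "moves": [
    [[0.5,-2.5,-10,0,0,0],[0.5,-2,-8,0,0,0],[0.2,-1.5,-8,0,0,0],[0.2,-1.5,-8,0,0,0],[0.2,-1.5,-7,0,0,0]]
  ]
}}

```text
clock: 16.1
eef_pos: [594.0, -93.3, 210.8]
eef_rot: [-1.629, 1.093, -0.155]
wrist_force: [0.1, 1.0, 2.7]
finger_gap: 0.3
```

{"fn": "jog_arm", "kwargs": {
  "moves": [
    [[0.2,-3,-7.5,0,0,0],[0.2,-3.5,-7.5,0,0,0],[0.3,-4.5,-7,0,0,0],[0.3,-4.5,-6.5,0,0,0],[0.3,-5.5,-6,0,0,0]]
  ]
}}

```text
clock: 16.6
eef_pos: [595.4, -115.8, 173.0]
eef_rot: [-1.629, 1.093, -0.155]
wrist_force: [-0.5, 1.2, 1.7]
finger_gap: 0.7
```

```bash
python3 -c "
from st import *
q,M=st()"
```

```text
t 16.6 pos [ 595.4 -115.8  173. ] scr [-50.6 -62.5] F [-0.5  1.2  1.7] gap 0.7004215382340644 J [-0.3  0.2  1.8  0.1  0.6 -1.8]
x [ 0.5 -0.1 -0.9] z [ 0.1  1.  -0. ] jaw ang 84.0867170450311
```

{"fn": "jog_arm", "kwargs": {
  "moves": [
    [[0.4,-6.5,-4.5,0,0,0],[0.4,-7,-4.5,0,0,0],[0.4,-7.5,-3,0,0,0],[0.5,-7.5,-2.5,0,0,0],[0.5,-7,-1.5,0,0,0]]
  ]
}}

```text
clock: 17.1
eef_pos: [597.1, -154.0, 154.0]
eef_rot: [-1.627, 1.096, -0.152]
wrist_force: [0.3, 2.8, -0.9]
finger_gap: 0.4
```

{"fn": "jog_arm", "kwargs": {
  "moves": [
    [[0.4,-5,0,0,0,0],[0.2,-3,0,0,0,0],[0.2,-3,0,0,0,0]]
  ]
}}

```text
clock: 17.4
eef_pos: [598.3, -160.8, 153.5]
eef_rot: [-1.608, 1.099, -0.132]
wrist_force: [3.0, 34.7, 5.6]
finger_gap: 0.5
```

```bash
python3 -c "
from st import *
q,M=st()"
```

```text
t 17.4 pos [ 598.3 -160.8  153.5] scr [ -50.3 -107.5] F [ 3.  34.7  5.6] gap 0.5187239818759012 J [-0.4  0.3  1.8  0.2  0.6 -2. ]
x [ 0.5 -0.1 -0.9] z [ 0.1  1.  -0. ] jaw ang 84.33253731692605
```

At the stop: 35 N at y -107.5, which matches the straight-down prediction. I back off and check.

{"fn": "jog_arm", "kwargs": {
  "moves": [
    [[-0.5,10,0,0,0,0],[-15,8,5,0,0,0],[-40,10,20,0,0,0],[-45,20,20,0,0,0],[-45,20,20,0,0,0]]
  ]
}}

```text
clock: 17.9
eef_pos: [457.0, -95.1, 216.0]
eef_rot: [-1.609, 1.1, -0.133]
wrist_force: [-0.2, 0.2, 1.0]
finger_gap: 0.6
```

{"fn": "jog_arm", "kwargs": {
  "moves": [
    [[-40,40,10,0,0,0],[-20,40,10,0,0,0],[0,20,0,0,0,0],[0,0,0,0,0,0]]
  ]
}}

```text
clock: 18.3
eef_pos: [398.6, 0.4, 240.2]
eef_rot: [-1.612, 1.087, -0.14]
wrist_force: [1.0, 0.3, 0.1]
finger_gap: 0.3
```

```bash
python3 - <<'E'
from bar import *
bar('b20');hatch('b20');st()
for n,bx in(('scene',(180,190,320,300)),('top',(180,150,290,230))):
    im,d=ld('b20'+n);P=pts(n,d);s=(P[...,:2]-O)@RS;z=P[...,2]
    a,k=knob(im,bx);print('knob',a,k,SC(ray(n,*a,90)))
    m=(d>0)&(im.max(2)<70)&(z>85)&(z<240)&(s[...,0]<-36)&(s[...,0]>-60)&(s[...,1]<0)&(s[...,1]>-160)
    for z0 in range(90,240,20):
        k=m&(abs(z-z0)<10)
        if k.sum()>3:print('  lever z',z0,k.sum(),np.percentile(s[k],[10,50,90],axis=0).round(1).tolist())
    c=(d>0)&(z>115)&(z<128)&(s[...,0]<-40)&(s[...,0]>-170)&(s[...,1]>200)&(s[...,1]<400)
    if c.sum(): print('carton top z',np.percentile(z[c],[5,95]),s[c].mean(0))
S=cv2.imread('pics/b20scene.png');T=cv2.imread('pics/b20top.png')
cv2.imwrite('pics/c20.png',cv2.resize(cv2.hconcat([S[110:310,130:330],T[80:280,170:370]]),(800,400),interpolation=cv2.INTER_CUBIC))
E
```

```text
scene [251 196  55  44 479] dir [-0. -1.  0.] p [ 45.7  13.8 -63. ] psi -90.45503 phi 0.010027454
top [250 177  58  12 396] dir [-0. -1.  0.] p [ 45.6  12.2 -62.7] psi -90.32673 phi 0.0026664792
  rail y -130 sx [-18.5 -14.7 -13.4] 59
  rail y -90 sx [-48.6 -20.3  -8.9] 269
  rail y -50 sx [-51.5 -19.   -8. ] 278
  rail y -10 sx [-51.7 -16.6  -9.9] 269
  rail y 30 sx [-51.3 -33.9  -8.9] 267
  rail y 70 sx [-51.3 -16.8  -8.4] 290
  rail y 110 sx [-53.6 -16.4 -10.4] 184
  rail y -130 sx [-18.4 -14.8 -12.9] 25
  rail y -90 sx [-48.6 -19.7  -7.6] 231
  rail y -50 sx [-51.6 -37.8  -8.6] 222
  rail y -10 sx [-51.7 -36.9  -8.4] 213
  rail y 30 sx [-51.4 -36.8  -8.9] 214
  rail y 70 sx [-51.4 -35.6  -7.5] 215
  rail y 110 sx [-54.1 -17.   -9.5] 145
t 18.4 pos [399.   -1.  239.7] scr [-239.9   63.7] F [ 0.2 -0.6 -0.8] gap 0.6400679445016456 J [-0.1 -0.3  2.2 -0.   0.8 -1.5]
x [ 0.5 -0.1 -0.9] z [ 0.1  1.  -0. ] jaw ang 84.04613652469074
knob (np.float64(234.37333333333333), np.float64(257.4)) 75 [-66.9 120.4]
  lever z 110 19 [[-48.6, -134.7], [-47.8, -127.8], [-44.9, -123.2]]
  lever z 130 2
[... 353 characters left out ...]
2, -139.0], [-40.6, -130.2], [-36.4, -122.8]]
carton top z [118.6 124.4] [-107.9  296.9]
knob (np.float64(221.10526315789474), np.float64(190.43859649122808)) 57 [-61.2 125. ]
  lever z 110 10 [[-48.9, -132.6], [-48.6, -128.6], [-47.9, -124.7]]
  lever z 130 11 [[-48.3, -134.1], [-47.7, -127.0], [-47.1, -122.5]]
  lever z 150 9 [[-48.4, -133.5], [-48.0, -129.1], [-46.3, -122.3]]
  lever z 170 15 [[-49.3, -132.2], [-48.0, -126.3], [-45.5, -122.0]]
  lever z 190 11 [[-49.1, -132.6], [-47.9, -127.9], [-47.1, -123.5]]
  lever z 210 30 [[-48.7, -148.2], [-41.0, -127.7], [-36.7, -121.1]]
  lever z 230 33 [[-48.4, -134.5], [-43.9, -129.7], [-37.4, -123.4]]
carton top z [117.7 125.2] [-106.7  296.3]
```

View pics/c20.png

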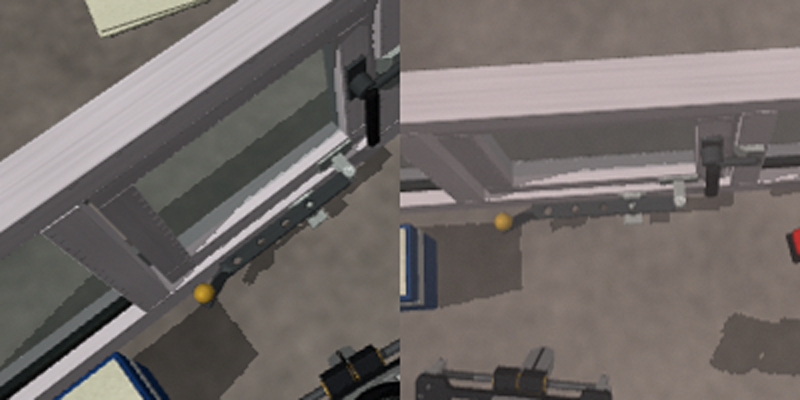

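```bash
python3 -c "
from cell import manip
print(manip.sign_off())"
```

```text
the job is handed in; nothing more can be done
None
```

I closed up the hatch and handed the job in at about 18.4 s; sign-off gives no verdict. I pushed the carton about 160 mm left, lifted the stay off its pin and drew the hatch shut. I then dropped the inner hole over the pin, let go, and pushed the latch lever down to its stop.

**A slip on the way:** my first grip on the knob was off-centre. The fingers slipped off and pressed briefly on the stay, reading 29 N at the wrist against the 40 N limit. The stay came to rest on top of the pin, and I re-gripped it centred and carried on.

**Last checks, from both cameras with the arm clear:**
- **Hatch:** about 0.007 rad open, where the limit is 0.025. It had moved back about 1.3 mm at its free edge after the latch push.
- **Stay:** level, at 0.003 to 0.010 rad. The bar lies below the pin's top, so the pin is in the inner hole.
- **Knob:** the top view put it at screen (-61, 125), close to its home. The scene view disagreed by a few mm, at (-67, 120).
- **Lever:** vertical, at y about -127 mm all the way down. The wrist read 35 N when I pushed it against its stop.
- **Carton:** upright, about 170 mm along the screen from the knob's home.
- **Stapler, stamp and pen pot:** the arm's path stayed clear of them, but I did not measure their positions again at the end.

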